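# Hold the batch stamp on a seed carton

## Task

Slide the long flat seed carton lying on the counter, upright as it lies, between the guide rails of the hand-lever stamping press until its end is against the end stop, and let go of it. Then push the lever down until the spring-loaded stamp pad, now on the carton, is squeezed about halfway into its sleeve (6 mm of its 12 mm), never bottoming it out, and finish while still holding the lever there: it springs up if released. Leave the jar, bottle, tin and calculator where they stand.

Things in the scene. Friction and masses are not known exactly. Their poses are not given: they have to be found in the camera images.
- carton: Off-white paper carton with a narrow green band round it, a long flat box 170 x 56 x 36 mm, 0.1 to 0.2 kg, rigid. Origin: centre of its underside; x along its length (170), y across its width (56), z up. Either end may go in first.
- press: Grey and steel hand-lever stamping press, fixed to the counter. Origin: on the counter, straight below the stamp pad; z up, x towards the lever's hinge (away from the robot, give or take its yaw), y to the side the carton is fed in from. Bed plate: top at z 12 mm, x -50 to 50, y -70 to 170 mm. A carton fully in has its centre at x 0, y 35 mm, its length along y, and sticks out 90 mm past the rails.
- stop (a point): Foot of the end stop's face, on the bed, in mid channel: press x 0, y -50, z 12 mm. The stop is a steel wall 22 mm high above the bed across the -y end of the channel. The carton's end may stay up to 5 mm short of it.
- mouth (a point): Open end of the guide channel, on the bed, in mid channel: press x 0, y 30, z 12 mm. The two steel guide rails run from here to the stop, 10 mm high above the bed, 6 mm thick, 64 mm apart (x -32 to 32 mm). Beyond the mouth (y 30 to 170 mm) the bed is a flat open infeed table 100 mm wide.
- hinge (a point): Middle of the lever's hinge axis, press x 120, y 0, z 95 mm; the axis runs along the press's y. Two upright cheeks, 112 mm high, stand round it (x 100 to 150, y -30 to 30 mm). The lever (24 mm wide) reaches from here over y 0 towards press -x; a sleeve under it (38 mm across), 120 mm from the hinge, holds the round stamp pad (30 mm across).
- paddle (a point): Centre of the top face of the black paddle (80 mm long, 40 mm wide, 14 mm thick) at the lever's free end; 250 mm from the hinge axis along the lever and 12 mm above the lever's centre line. About 192 mm high when the lever is up, and 107 mm high when the lever is level.
- lever (a joint): Lever angle, rad: 0 = up at rest (rising 0.35 rad to the paddle), grows as pushed down, 0.35 = level, 0.46 = end. A spring returns it to 0. Pushing the paddle takes about 3 N at first, some 10 N at the hold. With the carton in, the pad touches it at about 0.30 and is squeezed some 6 mm when level, about 12 mm of paddle travel after first touch; without the carton it is not squeezed.
- pad (a joint): How far the stamp pad is squeezed up into its sleeve under the lever, m: 0 = free, 0.012 = bottomed out; spring 1.5 N per mm. At lever up, the pad's underside hangs about 83 mm above the counter.
- jar: Bystander: white plastic jar, 56 mm across, 85 mm high. Origin: centre of its underside.
- flask: Bystander: small amber bottle, 48 mm across, 100 mm high. Origin: centre of its underside.
- tin: Bystander: metal tin, 64 mm across, 75 mm high. Origin: centre of its underside.
- calculator: Bystander: grey pocket calculator lying flat, 150 x 90 x 18 mm. Origin: centre of its underside.

How it is judged:
On the way:
1. the carton lies flat in the channel against the end stop, let go, with the lever still up (y of carton in the frame of press between 0.03 and 0.04 m and x of carton in the frame of press between -0.0065 and 0.0065 m and z of carton in the frame of press between 0.009 and 0.016 m and angle between the x axis of carton and the y axis of press, either way round below 0.07 rad and angle between carton's own z axis and vertical below 0.06 rad and value of joint lever below 0.15 rad and contact force between the fingers and carton below 0.1 N), for 0.2 s.
At the end, for the whole second after the job is handed in: The carton lies flat in the channel, within 5 mm of the end stop, within 6.5 mm of the channel's middle and 0.07 rad of its direction, and the robot still holds the lever down, at rest, with the stamp pad on the carton squeezed by 3 to 9 mm (y of carton in the frame of press between 0.03 and 0.04 m and x of carton in the frame of press between -0.0065 and 0.0065 m and z of carton in the frame of press between 0.009 and 0.016 m and angle between the x axis of carton and the y axis of press, either way round below 0.07 rad and angle between carton's own z axis and vertical below 0.06 rad and value of joint pad between 0.003 and 0.009 m and value of joint lever above 0.28 rad and velocity of joint lever between -0.05 and 0.05 rad/s and contact force between any of the fingers, the arm and press above 1 N); the arm keeps its last pose, push and grip.
It fails at once if the stamp pad is bottomed out (over 11 mm of squeeze) (value of joint pad above 0.011 m).
It fails at once if a bystander (jar, bottle, tin or calculator) is shifted over 30 mm or tipped over (distance of any of jar, flask, tin, calculator from where it was at the start of the episode above 0.03 m or angle between any of jar, flask, tin, calculator's own z axis and vertical above 0.5 rad).
It also fails if it takes over 61 s, if anything falls off the work surface, if the arm or the gripper's body presses on something with over 40 N, if the wrist force passes 120 N, or if a joint passes its speed limit or range.

## Robot

A 6-joint arm with a two-finger parallel gripper is mounted at the origin on the work surface. World frame = base frame: x ahead of the robot, y to its left, z up, the work surface at z = 0. Lengths are in m, angles in rad, forces in N, time in s.
With the tool pointing down it reaches from about 0.375 to 0.75 m from the base axis. Payload 9 kg.
Tool frame: the origin (TCP) lies at the very end of the fingers, on their centre line; the grasp point (between the pads) lies 19 mm behind it (robot.pinch_z is the distance from the TCP to the grasp point, in m); z points along the fingers, y is the direction in which the jaws open and shut (so a half turn about z gives the same grasp; the last joint's range is limited). The gripper opens to 85 mm and grips with 20 to 120 N. Pads are 22 mm wide; open, the fingers measure 114 mm over their backs; the gripper's body (76 mm by 85 mm) begins 54 mm behind the grasp point. The pads swing forward as they close: fully open they stand 13 mm farther back than shut.
Start: joints at [-1.419, 0.104, 0.097, 1.564, 0, 1.353], TCP at [0.217, -0.559, 0.231] pointing down, gripper open.
Joint ranges: [-2.99, 2.99], [-0.84, 1.86], [-1.1, 1.16], [-1.84, 2.11], [-1.51, 1.56], [-3.14, 3.14]. Speed limits (rad/s): [2.22, 2.22, 2.57, 3.14, 3.14, 3.14].

## Interface

Orientations are given as a unit quaternion [x, y, z, w].
In Python, from station import robot gives the robot as it stands.
- The arm moves only by the shell command python3 -m handwheel 'ROWS' [FORCE]. ROWS is JSON, a list of rows, each a list of 7 numbers: the turn, a rotation vector about the tool's x, y, z in rad, then the shift along the tool's x, y, z in mm, then the opening, from -1 (shut) to 1 (fully open), so that 0 is half open. In form: [[wx, wy, wz, tx, ty, tz, hand], ...]. A call has 1 to 20 rows; each row is the pose to reach, as a shift and turn from the pose commanded when the call began, along the tool's axes at that moment; what a row does not reach only later rows make up. A row lasts 1/8 s, in which the tool goes at most 62.5 mm and 10.7 degrees, less where a joint would pass 70% of its speed; a pose out of reach is approached as far as the arm can. A call with a gripper value outside its range is refused whole. The fingers move at their own pace and stop on an object; FORCE is the grip in N (left out, the last holds). Time passes only in rows, so rows that repeat a pose let the fingers close. It gives the time, the measured TCP pose, the force and the opening at its end, in the units of the state.
- robot.sense(): the state, without advancing time (a new reading comes with each control period).
- robot.capture(name): name is "scene" or "top"; returns a dict with "image" (384x512x3 uint8, red, green, blue), "mtx" (3x3 intrinsics, pixels), "R" (3x3) and "t" (3): a world point X has camera coordinates R X + t. Camera axes: x right, y down, z forward; pixel columns grow to the right and rows downward; lengths in m; the calibration is good to about 2 mm. A picture is of the moment at which its call begins. There is no depth.
- robot.close_job(): hands the job in, once; it reports no verdict.
The state is a dict: "t": time; "joints": joint angles; "qd": joint speeds; "joint_torque": joint torques, N m; "eef_pos": TCP position; "orientation": TCP orientation; "wrist_force": force on the tool from outside, world axes, zero at the start; "torque": the same for the moment, N m; "grip_width": finger opening in m.
Only numpy, scipy, OpenCV 4.12 (cv2) and the standard library are available. Lean on these libraries where they do the work, as an engineer would, in place of code of your own. Each camera call takes 0.05 s, during which the arm holds its last target.

## Working session

There is one attempt and no reset: what is moved stays moved. The work goes in short steps, Python scripts to look and compute and a shell command to move; the robot and the scene stay as the last step left them, time stands still between calls to the robot, and variables do not carry over. Pictures are saved under pics/ and viewed, and the job is handed in when it is done.

```bash
ls; mkdir -p pics; python3 - <<'E'
from station import robot
import cv2,json
print({k:v for k,v in robot.sense().items()})
for n in("scene","top"):
    c=robot.capture(n); cv2.imwrite(f"pics/{n}0.png",c["image"][:,:,::-1]); print(n,c["mtx"],c["R"],c["t"])
E
```

```text
pics
{'t': 0.0, 'joints': array([-1.41871235e+00,  1.04711890e-01,  9.64607870e-02,  1.56390370e+00,
        6.06006282e-06,  1.35308958e+00]), 'qd': array([-0.00022266, -0.00047375, -0.00027504, -0.00013641, -0.00026595,
       -0.00065636]), 'joint_torque': array([ 2.49589873e-03, -5.56938636e+01,  5.03642285e+01,  1.70752464e-02,
       -1.62051192e-04, -3.23497022e-05]), 'eef_pos': array([ 0.21680662, -0.55909698,  0.23051029]), 'orientation': array([ 9.82955267e-01,  1.83843634e-01,  2.53111733e-05, -6.78774056e-04]), 'wrist_force': array([ 0.19094338, -0.40901501, -0.7861085 ]), 'torque': array([-0.02447496,  0.00334894,  0.05331632]), 'grip_width': 0.08548927128428638}
scene [[352.15655088   0.         252.15533665]
 [  0.         352.15655088 194.99499064]
 [  0.           0.           1.        ]] [[ 0.84814323  0.52963126  0.01199088]
 [ 0.42401059 -0.66508676 -0.61471507]
 [-0.31759735  0.52645069 -0.7886581 ]] [-0.45894826 -0.18902819  1.18671638]
top [[363.64739867   0.         254.88032665]
 [  0.         363.64739867 184.939131  ]
 [  0.           0.           1.        ]] [[-0.026582   -0.99943165 -0.02073113]
 [-0.99808031  0.02769512 -0.05539555]
 [ 0.05593822  0.01921881 -0.99824924]] [-0.02447259  0.601986    0.99254856]
```

View pics/scene0.png

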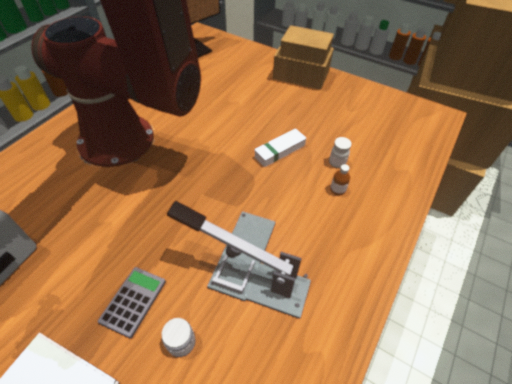

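View pics/top0.png

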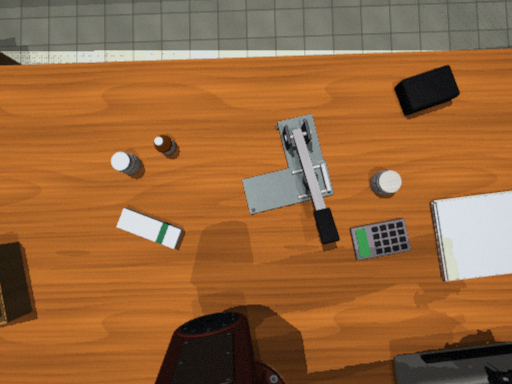

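The scene view shows the carton at (280,147) and the press at about (260,265). In the top view the carton is at (150,229) and the infeed table at (275,190), on the carton's side. The paddle is at (327,226). Next I'll measure these.

```bash
cat > h.py <<'E'
import numpy as np,cv2
from station import robot
def ray(c,u,v,z):
    d=c["R"].T@np.linalg.inv(c["mtx"])@np.array([u,v,1.]);o=-c["R"].T@c["t"]
    return o+d*(z-o[2])/d[2]
def proj(c,X):
    p=c["mtx"]@(c["R"]@np.array(X)+c["t"]);return p[:2]/p[2]
def mask(img,roi,f):
    hsv=cv2.cvtColor(img,cv2.COLOR_RGB2HSV).astype(int);m=np.zeros(img.shape[:2],np.uint8)
    x0,y0,x1,y1=roi;m[y0:y1,x0:x1]=f(hsv)[y0:y1,x0:x1]*255;return m
def big(m):
    cs,_=cv2.findContours(m,cv2.RETR_EXTERNAL,cv2.CHAIN_APPROX_NONE);return max(cs,key=cv2.contourArea)
E
python3 - <<'E'
from h import *
t=robot.capture("top");im=t["image"]
# carton
m=mask(im,(100,200,200,260),lambda h:((h[...,1]<60)&(h[...,2]>150))|((h[...,0]>45)&(h[...,0]<95)&(h[...,1]>60)))
r=cv2.minAreaRect(big(m));b=cv2.boxPoints(r);print("carton",r)
P=np.array([ray(t,*p,.036) for p in b]);print(P.round(4),P.mean(0),[np.linalg.norm(P[i]-P[i-1]) for i in range(4)])
m=mask(im,(235,100,345,225),lambda h:(h[...,1]<70)&(h[...,2]>90))
cv2.imwrite("pics/m.png",cv2.resize(m[90:260,220:360],None,fx=4,fy=4,interpolation=0))
cv2.imwrite("pics/z.png",cv2.resize(im[100:250,230:350,::-1],None,fx=4,fy=4,interpolation=2))
s=robot.capture("scene");cv2.imwrite("pics/zs.png",cv2.resize(s["image"][190:330,160:320,::-1],None,fx=4,fy=4,interpolation=2))
E
```

```text
carton ((148.36929321289062, 227.59307861328125), (61.89868927001953, 21.849214553833008), 20.85445785522461)
[[0.4964 0.3414 0.036 ]
 [0.5514 0.3197 0.036 ]
 [0.4874 0.1619 0.036 ]
 [0.433  0.1839 0.036 ]] [0.49204422 0.25175962 0.036     ] [np.float64(0.16977393801129936), np.float64(0.05911620740359635), np.float64(0.1702294338774644), np.float64(0.05872186654791187)]
```

View pics/z.png

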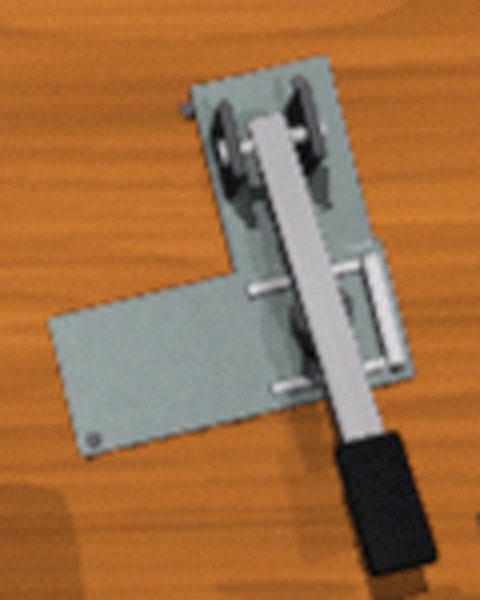

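View pics/zs.png

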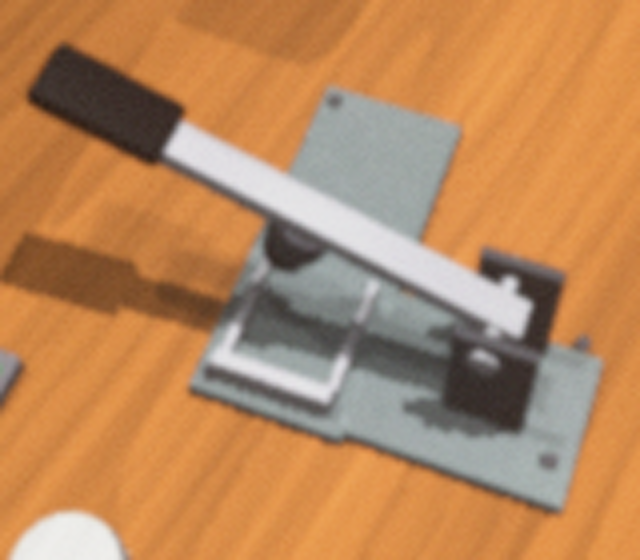

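The zooms show the bed corners clearly. In the top crop they are at (48,322), (85,458), (412,378) and (378,240). In the scene crop they are at (332,88), (460,125) and (190,388). I'll fit the press pose from these.

```bash
cat > fit.py <<'E'
from h import *
t=robot.capture("top");s=robot.capture("scene")
L=[((48,322),(50,170)),((85,458),(-50,170)),((412,378),(-50,-70)),((378,240),(50,-70))]
S=[((332,88),(-50,170)),((460,125),(50,170)),((190,388),(-50,-70)),((340,440),(50,-70))]
def zt(p):return (p[0]+.5)/4-.5+230,(p[1]+.5)/4-.5+100
def zs(p):return (p[0]+.5)/4-.5+160,(p[1]+.5)/4-.5+190
def fit(W,Q):
    W=np.array(W);Q=np.array(Q)/1000.;w=W.mean(0);q=Q.mean(0);A=(W-w);B=Q-q
    th=np.arctan2((B[:,0]*A[:,1]-B[:,1]*A[:,0]).sum(),(B*A).sum());R=np.array([[np.cos(th),-np.sin(th)],[np.sin(th),np.cos(th)]])
    o=w-R@q;return o,th,(W-(Q@R.T+o))*1000
for n,c,M,f in(("top",t,L,zt),("scene",s,S,zs)):
    W=[ray(c,*f(a),.012)[:2] for a,_ in M];o,th,res=fit(W,[b for _,b in M]);print(n,o.round(4),th.round(4),res.round(1).tolist())
Wb=[ray(t,*zt(a),.012)[:2] for a,_ in L]+[ray(s,*zs(a),.012)[:2] for a,_ in S]
print("both",fit(Wb,[b for _,b in L+S])[:2])
# carton in scene
im=s["image"]
m=mask(im,(245,120,315,175),lambda h:((h[...,1]<70)&(h[...,2]>110))|((h[...,0]>45)&(h[...,0]<95)&(h[...,1]>60)))
cv2.imwrite("pics/cs.png",cv2.resize(im[115:180,240:320,::-1],None,fx=6,fy=6,interpolation=2))
h=cv2.approxPolyDP(big(m),3,True)[:,0];print(h.tolist())
for X in [[.4964,.3414,.036],[.5514,.3197,.036],[.4874,.1619,.036],[.433,.1839,.036]]:print(proj(s,X))
# bystanders
for n,u,v,z in(("jar",123,161,.085),("flask",160,142,.1),("tin",389,182,.075)):print(n,ray(t,u,v,z))
E
python3 fit.py
```

```text
top [ 0.6039 -0.1795] 0.2156 [[-0.6, -1.4], [1.9, -3.4], [-0.2, 3.1], [-1.1, 1.6]]
scene [ 0.609  -0.1844] 0.2123 [[3.3, -0.7], [-2.6, -0.5], [1.2, 0.5], [-1.9, 0.7]]
both (array([ 0.60647577, -0.18195129]), np.float64(0.21395042046110962))
[[305, 137], [293, 129], [255, 148], [256, 157], [265, 165], [273, 161], [275, 154], [280, 157], [302, 145]]
[294.91230723 127.05187588]
[306.73623799 136.89284509]
[265.29238556 158.71302297]
[254.08643702 147.77140954]
jar [0.66949947 0.30100494 0.085     ]
flask [0.71390514 0.19893049 0.1       ]
tin [ 0.59579783 -0.3900704   0.075     ]
```

View pics/cs.png

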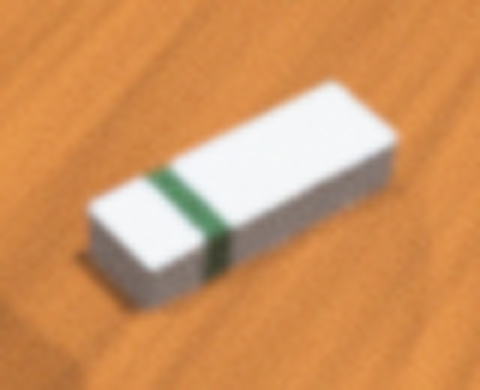

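The carton is at about (0.491, 0.2515) with its length axis at 68°, and both views agree to about 1 px. The press is at about (0.606, -0.182) with a yaw of about 0.214. I'll grasp the carton 45 mm towards its tail (+y) end, so the gripper stays clear of the lever.

```bash
cat > mv.py <<'E'
import sys,numpy as np
from scipy.spatial.transform import Rotation as Ro
from station import robot
# usage: mv.py x y z yaw(tool x angle)  -> turn, shift(mm)
x,y,z,yaw=map(float,sys.argv[1:5]);s=robot.sense()
R=Ro.from_quat(s["orientation"]);T=Ro.from_matrix(np.array([[np.cos(yaw),np.sin(yaw),0],[np.sin(yaw),-np.cos(yaw),0],[0,0,-1]]))
print("t",s["t"],"turn",(R.inv()*T).as_rotvec().round(4),"shift",((R.inv().apply(np.array([x,y,z])-s["eef_pos"]))*1000).round(1),"F",s["wrist_force"].round(1),"w",s["grip_width"])
E
python3 mv.py 0.217 -0.559 0.31 0.37;python3 mv.py 0.508 0.293 0.31 1.187; python3 mv.py 0.508 0.293 0.08 1.187
```

```text
t 0.3 turn [-0.0004 -0.0001 -0.0002] shift [  0.3  -0.3 -79. ] F [ 0.1 -0.3 -0. ] w 0.08559200829700095
t 0.3 turn [-3.000e-04 -2.000e-04 -8.172e-01] shift [ 579.6 -689.5  -78.7] F [ 0.1 -0.3 -0. ] w 0.08559200829700095
t 0.3 turn [-3.000e-04 -2.000e-04 -8.172e-01] shift [ 579.5 -689.4  151.3] F [ 0.1 -0.3 -0. ] w 0.08559200829700095
```

```bash
python3 -m handwheel '[[0,0,0,0,0,-80,1],[0,0,0,0,0,-80,1],[0,0,-0.82,580,-690,-80,1],[0,0,-0.82,580,-690,-80,1],[0,0,-0.82,580,-690,-80,1],[0,0,-0.82,580,-690,-80,1],[0,0,-0.82,580,-690,-80,1],[0,0,-0.82,580,-690,-80,1],[0,0,-0.82,580,-690,-80,1],[0,0,-0.82,580,-690,-80,1],[0,0,-0.82,580,-690,-80,1],[0,0,-0.82,580,-690,-80,1],[0,0,-0.82,580,-690,-80,1],[0,0,-0.82,580,-690,-80,1],[0,0,-0.82,580,-690,-80,1],[0,0,-0.82,580,-690,-80,1],[0,0,-0.82,580,-690,-80,1],[0,0,-0.82,580,-690,-80,1],[0,0,-0.82,580,-690,-80,1]]'; python3 mv.py 0.508 0.293 0.08 1.187
```

```text
t: 2.68
eef_pos: [0.5082, 0.293, 0.3113]
orientation: [0.828, 0.56, -0.0, 0.0]
wrist_force: [-0.3, -0.9, 0.4]
grip_width: 0.0856
t 2.675 turn [0.0001 0.0004 0.0027] shift [ 0.000e+00 -2.000e-01  2.313e+02] F [-0.3 -0.9  0.4] w 0.08561276896222475
```

```bash
python3 -m handwheel '[[0,0,0,0,0,60,1],[0,0,0,0,0,120,1],[0,0,0,0,0,180,1],[0,0,0,0,0,230,1],[0,0,0,0,0,270,1],[0,0,0,0,0,295,1],[0,0,0,0,0,304,1],[0,0,0,0,0,304,1],[0,0,0,0,0,304,0.2],[0,0,0,0,0,304,0.2],[0,0,0,0,0,304,0.2],[0,0,0,0,0,304,0.2],[0,0,0,0,0,304,0.0],[0,0,0,0,0,304,0.0]]' 60;  python3 - <<'E'
from h import *
for n in("scene","top"):
    c=robot.capture(n); cv2.imwrite(f"pics/{n}1.png",c["image"][:,:,::-1])
E
```

```text
t: 4.42
eef_pos: [0.5095, 0.2938, 0.0089]
orientation: [0.828, 0.56, 0.001, 0.0]
wrist_force: [-0.4, -0.6, 6.5]
grip_width: 0.0548
```

View pics/scene1.png

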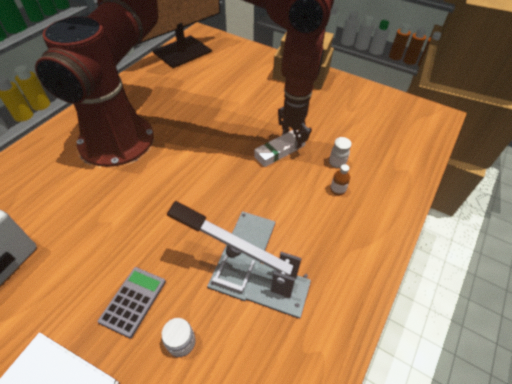

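The carton is gripped (54.8 mm opening). Next I'll lift it, carry it to above the infeed table, and check its alignment there.

```bash
python3 -m handwheel '[[0,0,0,0,0,-40,0],[0,0,0,0,0,-80,0],[0,0,0,0,0,-80,0]]' 60; python3 mv.py 0.5693 -0.011 0.05 1.785
```

```text
t: 4.9
eef_pos: [0.5107, 0.2944, 0.0915]
orientation: [0.828, 0.56, 0.003, 0.001]
wrist_force: [-0.1, 0.6, -1.0]
grip_width: 0.055
t 4.9 turn [ 0.0062 -0.0025 -0.595 ] shift [-261.9  167.7   41.2] F [-0.1  0.6 -1. ] w 0.055047536198337306
```

```bash
python3 - <<'E'
from h import *
for n in("scene","top"):
    c=robot.capture(n); cv2.imwrite(f"pics/{n}2.png",c["image"][:,:,::-1])
E
```

```text
(no output)
```

View pics/scene2.png

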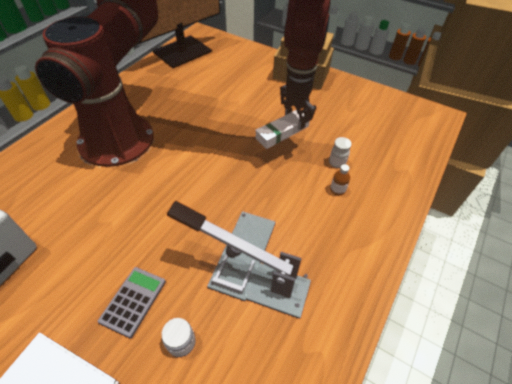

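```bash
python3 -m handwheel '[[0,0,-0.15,-60,40,0,0],[0,0,-0.3,-115,75,0,0],[0,0,-0.45,-165,108,0,0],[0,0,-0.595,-210,138,0,0],[0,0,-0.595,-245,160,0,0],[0,0,-0.595,-262,168,0,0],[0,0,-0.595,-262,168,20,0],[0,0,-0.595,-262,168,41,0],[0,0,-0.595,-262,168,41,0],[0,0,-0.595,-262,168,41,0]]' 60;  python3 mv.py 0.5693 -0.011 0.05 1.785; python3 - <<'E'
from h import *
for n in("scene","top"):
    c=robot.capture(n); cv2.imwrite(f"pics/{n}3.png",c["image"][:,:,::-1])
    cr=c["image"][170:310,170:350] if n=="scene" else c["image"][100:250,170:350]
    cv2.imwrite(f"pics/{n}3z.png",cv2.resize(cr[:,:,::-1],None,fx=4,fy=4,interpolation=2))
E
```

```text
t: 6.25
eef_pos: [0.5665, -0.0111, 0.0462]
orientation: [0.627, 0.779, -0.0, -0.0]
wrist_force: [0.1, 0.2, 0.0]
grip_width: 0.0548
t 6.25 turn [-0.0005 -0.0003  0.0011] shift [-0.5  2.7 -3.8] F [0.1 0.2 0. ] w 0.054766379874903744
```

View pics/scene3z.png

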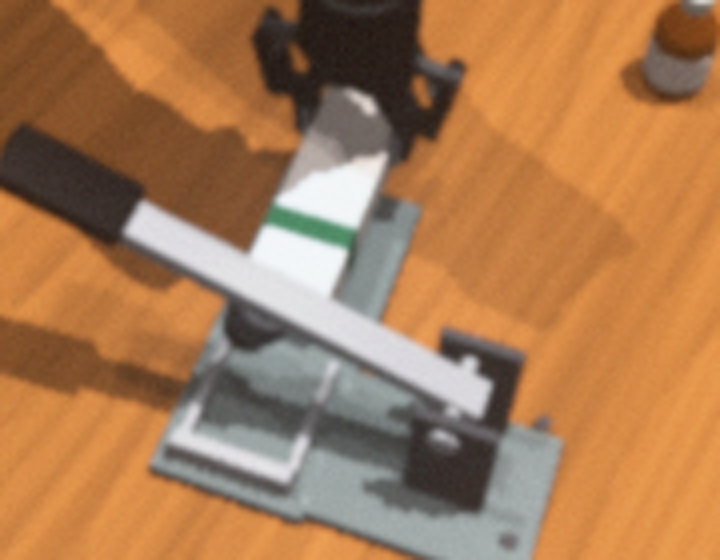

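View pics/top3z.png

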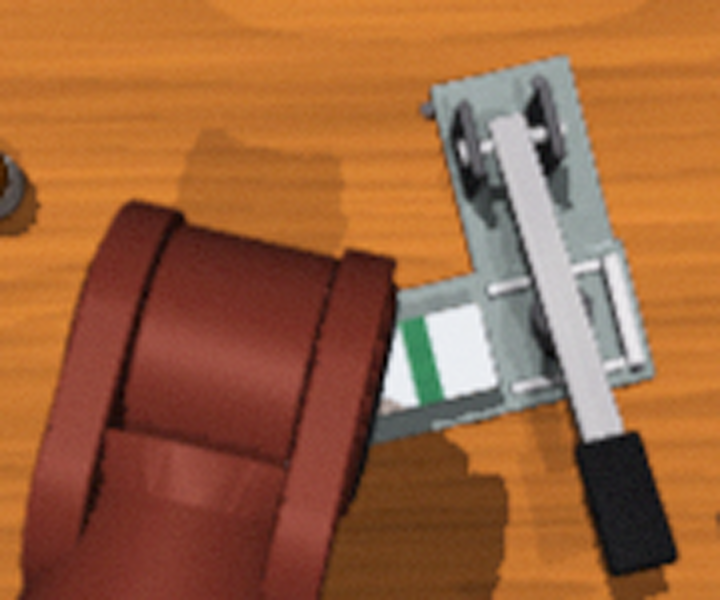

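The scene zoom shows the carton level and aimed at the channel. In the top zoom its front top corners are at (487,305) and (498,400), and the rail ends are at (487,292) and (513,390). Next I'll compute the offset in the press frame.

```bash
cat > rel.py <<'E'
from h import *
t=robot.capture("top");s=robot.capture("scene")
th=.214;o=np.array([.6065,-.182]);R=np.array([[np.cos(th),-np.sin(th)],[np.sin(th),np.cos(th)]])
def pf(P):return (R.T@(P[:2]-o)*1000).round(1)
zt=lambda p:((p[0]+.5)/4-.5+170,(p[1]+.5)/4-.5+100)
zs=lambda p:((p[0]+.5)/4-.5+170,(p[1]+.5)/4-.5+170)
for n,c,f,L in(("top",t,zt,[("carL",(487,305),.073),("carR",(498,400),.073),("railL",(487,292),.022),("railR",(513,389),.022),("stopL in",(607,250),.034),("stopR in",(630,366),.034),("stopL o",(626,246),.034),("stopR o",(650,362),.034),
 ("bedCornL",(478,272),.012)]),
 ("scene",s,zs,[("carbackR?",(392,150),.073),("band L",(352,247),.073),("band R",(268,224),.073),("railfar",(334,360),.022),("stop out R",(296,485),.034),("stop outL",(167,444),.034)])):
    for k,p,z in L: print(n,k,pf(ray(c,*f(p),z)))
E
python3 rel.py
```

```text
top carL [21.6 40.3]
top carR [-40.4  48.5]
top railL [33.3 33.2]
top railR [-35.8  32.2]
top stopL in [ 40.8 -51.8]
top stopR in [-39.6 -47.3]
top stopL o [ 40.3 -65. ]
top stopR o [-40.2 -61.1]
top bedCornL [49.1 34.9]
scene carbackR? [ 27.9 162. ]
scene band L [27.7 82. ]
scene band R [-27.9  79.8]
scene railfar [35.3 29.4]
scene stop out R [ 43.6 -60.9]
scene stop outL [-37.9 -63.3]
```

```bash
python3 - <<'E'
from h import *
t=robot.capture("top")
cv2.imwrite("pics/t4.png",cv2.resize(t["image"][160:215,255:340,::-1],None,fx=9,fy=9,interpolation=cv2.INTER_NEAREST))
E
```

```text
(no output)
```

View pics/t4.png

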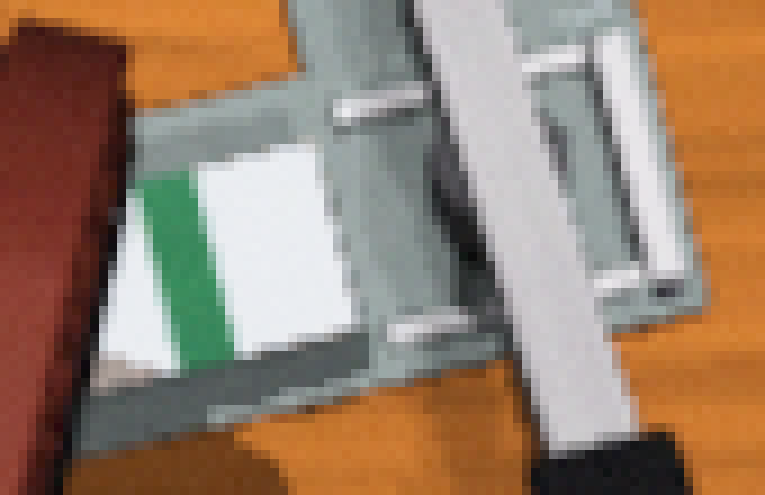

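```bash
cat >> rel.py <<'E'
print("----")
g=lambda p:(p[0]/9-.5+255,p[1]/9-.5+160)
for k,p,z in [("carL",(318,143),.073),("carR",(357,323),.073),("bandL",(168,175),.073),("bandR",(207,364),.073),("railL",(335,111),.022),("railL end",(590,62),.022),("railR",(388,330),.022),("railRend",(640,280),.022),("stopLin",(598,45),.034),("stopRin",(650,272),.034)]:
  P=ray(t,*g(p),z);print(k,P[:2].round(4),pf(P))
E
python3 rel.py | sed -n '/----/,$p'
```

```text
----
carL [ 0.6204 -0.134 ] [23.8 43.9]
carR [ 0.5678 -0.1437] [-29.7  45.7]
bandL [ 0.6123 -0.0902] [25.2 88.5]
bandR [ 0.5571 -0.0999] [-30.8  90.7]
railL [ 0.6342 -0.1435] [35.2 31.7]
railL end [ 0.647  -0.2219] [ 31.1 -47.6]
railR [ 0.5666 -0.1575] [-33.7  32.4]
railRend [ 0.5798 -0.2347] [-37.3 -45.8]
stopLin [ 0.6509 -0.2226] [ 34.7 -49.1]
stopRin [ 0.5817 -0.2357] [-35.6 -47.2]
```

The two views agree that the carton sits about 3 mm to the press -x side of the channel middle. Its yaw matches the rails. I'll shift it +3.3 mm along tool y and lower it onto the bed.

```bash
python3 -m handwheel '[[0,0,0,0,3.3,10,0],[0,0,0,0,3.3,20,0],[0,0,0,0,3.3,23,0],[0,0,0,0,3.3,23,0]]' 60; python3 -m handwheel '[[0,0,0,0,0,1,0],[0,0,0,0,0,2,0],[0,0,0,0,0,2,0]]' 60
```

```text
t: 7.1
eef_pos: [0.5696, -0.0114, 0.0227]
orientation: [0.628, 0.779, -0.0, -0.0]
wrist_force: [-0.3, -0.1, -0.5]
grip_width: 0.0552
t: 7.48
eef_pos: [0.5701, -0.0115, 0.0213]
orientation: [0.628, 0.779, -0.0, 0.0]
wrist_force: [-0.3, 0.2, -1.0]
grip_width: 0.0549
```

```bash
python3 -m handwheel '[[0,0,0,0,0,1,0],[0,0,0,0,0,1,0]]' 60;  python3 -m handwheel '[[0,0,0,0,0,1,0],[0,0,0,0,0,1,0]]' 60; python3 - <<'E'
from h import *
t=robot.capture("top")
cv2.imwrite("pics/t5.png",cv2.resize(t["image"][160:215,255:340,::-1],None,fx=9,fy=9,interpolation=cv2.INTER_NEAREST))
c=robot.capture("scene");cv2.imwrite(f"pics/s5.png",cv2.resize(c["image"][180:300,190:310,::-1],None,fx=5,fy=5,interpolation=2))
E
```

```text
t: 7.72
eef_pos: [0.5702, -0.0115, 0.0209]
orientation: [0.628, 0.779, 0.0, 0.0]
wrist_force: [-3.4, 0.4, 5.5]
grip_width: 0.055
t: 7.98
eef_pos: [0.5702, -0.0115, 0.0209]
orientation: [0.627, 0.779, -0.0, 0.0]
wrist_force: [-7.4, 2.3, 14.3]
grip_width: 0.0551
```

View pics/t5.png

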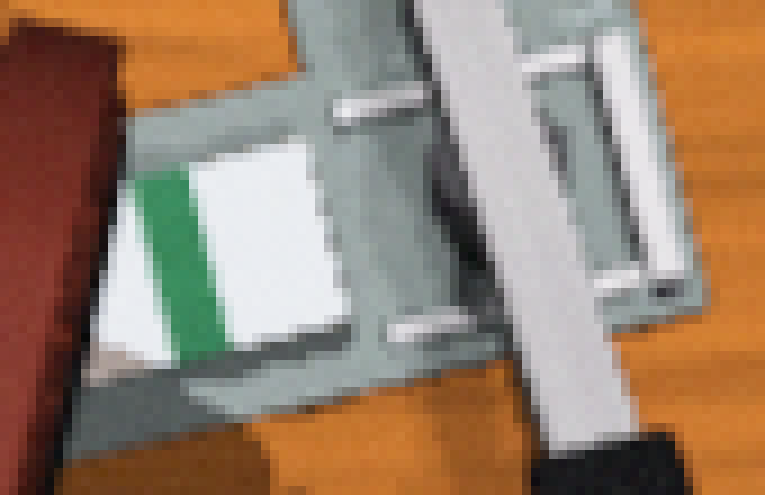

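View pics/s5.png

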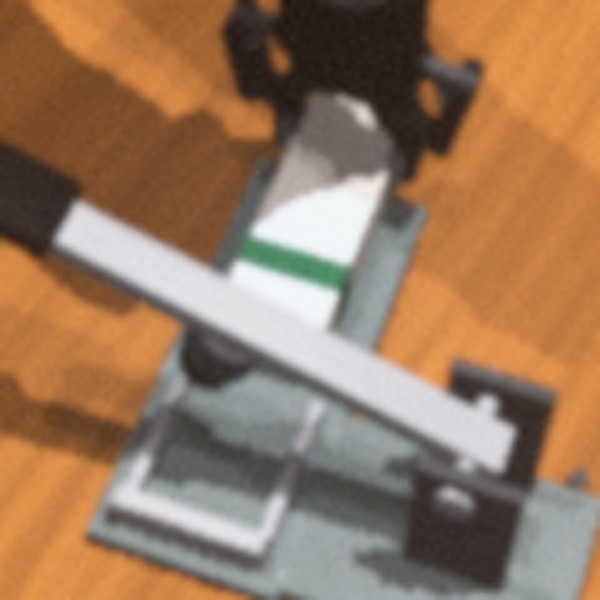

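The carton now rests on the bed. Its front top corners in the new top zoom are at (308,140) and (350,318). I'll relax the downforce and re-measure the lateral offset.

```bash
python3 -m handwheel '[[0,0,0,0,0,-1.3,0],[0,0,0,0,0,-1.3,0]]' 60; python3 - <<'E'
from h import *
import io,contextlib
with contextlib.redirect_stdout(io.StringIO()):
    from rel import *
for k,p,z in [("carL",(308,140),.048),("carR",(350,318),.048),("bandL",(159,172),.048),("bandR",(204,355),.048)]:
  P=ray(t,*g(p),z);print(k,pf(P))
z5=lambda p:((p[0]+.5)/5-.5+190,(p[1]+.5)/5-.5+180)
for k,p,z in [("bandL",(350,281),.048),("bandR",(240,252),.048),("railLstart",(322,402),.022),("stopLo",(262,552),.034),("stopRo",(105,510),.034)]:
  P=ray(s,*z5(p),z);print("scene",k,pf(P))
E
python3 mv.py .57 -.0115 .021 1.785
```

```text
t: 8.32
eef_pos: [0.5703, -0.0115, 0.0209]
orientation: [0.628, 0.779, 0.0, 0.0]
wrist_force: [-2.6, 0.1, 5.9]
grip_width: 0.055
carL [26.9 44.3]
carR [-27.6  45.1]
bandL [28.3 89.7]
bandR [-27.9  89.9]
scene bandL [32.3 86.1]
scene bandR [-27.  83.]
scene railLstart [37.7 29.2]
scene stopLo [ 39.3 -60.2]
scene stopRo [-38.6 -66.2]
t 8.425 turn [ 0.0005  0.0003 -0.0002] shift [ 0.1 -0.3 -0.1] F [-1.6  1.   6.6] w 0.05486079423488416
```

```bash
python3 -m handwheel '[[0,0,0,-10,0.3,-0.3,0],[0,0,0,-20,0.5,-0.3,0],[0,0,0,-30,0.5,-0.3,0],[0,0,0,-30,0.5,-0.3,0]]' 60; python3 -m handwheel '[[0,0,0,-8,0,0,0],[0,0,0,-16,0,0,0],[0,0,0,-24,0,0,0],[0,0,0,-24,0,0,0]]' 60; python3 - <<'E'
from h import *
t=robot.capture("top")
cv2.imwrite("pics/t6.png",cv2.resize(t["image"][160:215,255:340,::-1],None,fx=9,fy=9,interpolation=cv2.INTER_NEAREST))
E
```

```text
t: 8.93
eef_pos: [0.5773, -0.0422, 0.021]
orientation: [0.628, 0.778, -0.0, 0.001]
wrist_force: [0.2, -1.5, 2.2]
grip_width: 0.0551
t: 9.43
eef_pos: [0.5823, -0.0654, 0.021]
orientation: [0.628, 0.778, -0.0, 0.001]
wrist_force: [1.1, -1.4, 2.6]
grip_width: 0.0551
```

View pics/t6.png

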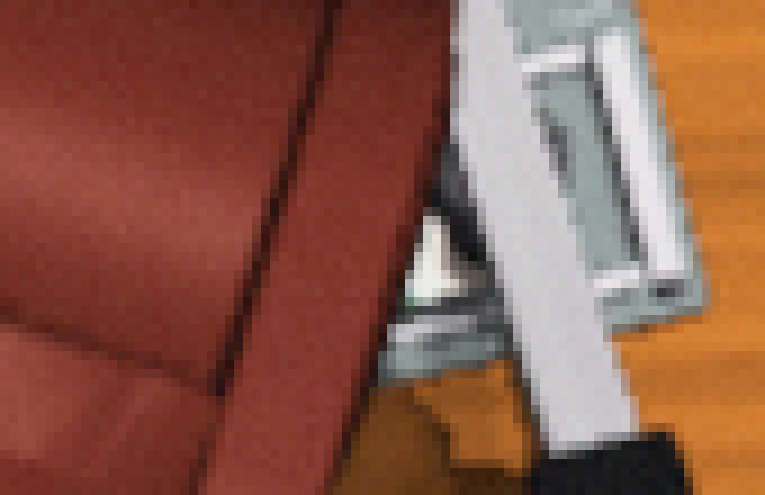

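The carton is in the channel with almost no side force. I'll carry on towards the stop.

```bash
python3 -m handwheel '[[0,0,0,-8,0,0,0],[0,0,0,-16,0,0,0],[0,0,0,-24,0,0,0],[0,0,0,-30,0,0,0],[0,0,0,-30,0,0,0]]' 60; python3 -m handwheel '[[0,0,0,-2,0,0,0],[0,0,0,-4,0,0,0],[0,0,0,-4,0,0,0]]' 60;python3 -m handwheel '[[0,0,0,-2,0,0,0],[0,0,0,-4,0,0,0],[0,0,0,-4,0,0,0]]' 60
```

```text
t: 10.1
eef_pos: [0.5885, -0.0938, 0.021]
orientation: [0.628, 0.779, -0.0, 0.0]
wrist_force: [0.4, -0.7, 3.1]
grip_width: 0.055
t: 10.48
eef_pos: [0.5892, -0.0969, 0.021]
orientation: [0.627, 0.779, 0.0, -0.0]
wrist_force: [-0.3, 2.9, 5.2]
grip_width: 0.0551
t: 10.85
eef_pos: [0.59, -0.1007, 0.021]
orientation: [0.627, 0.779, 0.0, -0.0]
wrist_force: [-0.3, 2.3, 5.3]
grip_width: 0.0554
```

```bash
python3 - <<'E'
from h import *
c=robot.capture("scene");cv2.imwrite(f"pics/s7.png",cv2.resize(c["image"][180:300,190:310,::-1],None,fx=5,fy=5,interpolation=2))
E
```

```text
(no output)
```

View pics/s7.png

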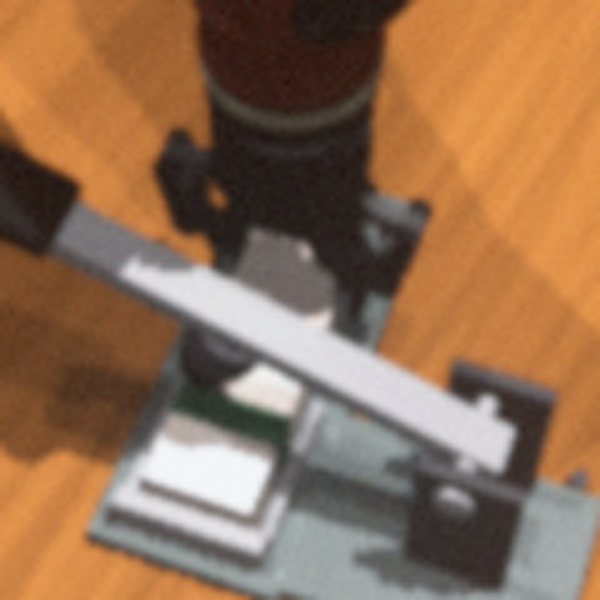

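The carton's front end (about (200,500)) is almost at the stop. I'll creep forward until contact.

```bash
python3 -m handwheel '[[0,0,0,-2,0,0,0],[0,0,0,-2,0,0,0]]' 60;python3 -m handwheel '[[0,0,0,-2,0,0,0],[0,0,0,-2,0,0,0]]' 60
```

```text
t: 11.15
eef_pos: [0.5903, -0.1021, 0.021]
orientation: [0.627, 0.779, 0.001, -0.001]
wrist_force: [-1.6, 6.0, 7.1]
grip_width: 0.055
t: 11.4
eef_pos: [0.5903, -0.1021, 0.0209]
orientation: [0.627, 0.779, 0.002, -0.002]
wrist_force: [-2.8, 15.3, 11.1]
grip_width: 0.0547
```

```bash
python3 -m handwheel '[[0,0,0,1.5,0,-0.5,0],[0,0,0,1.5,0,-0.5,0]]' 60; python3 -m handwheel '[[0,0,0,0,0,0,0.5],[0,0,0,0,0,0,1],[0,0,0,0,0,0,1],[0,0,0,0,0,0,1]]'; python3 - <<'E'
from h import *
c=robot.capture("scene");cv2.imwrite(f"pics/s8.png",cv2.resize(c["image"][180:300,190:310,::-1],None,fx=5,fy=5,interpolation=2))
E
```

```text
t: 11.65
eef_pos: [0.5902, -0.1021, 0.021]
orientation: [0.627, 0.779, 0.001, -0.001]
wrist_force: [-0.8, 7.7, 3.2]
grip_width: 0.0553
t: 12.15
eef_pos: [0.5905, -0.1039, 0.0213]
orientation: [0.628, 0.779, -0.0, -0.0]
wrist_force: [1.4, 0.3, 0.0]
grip_width: 0.0857
```

View pics/s8.png

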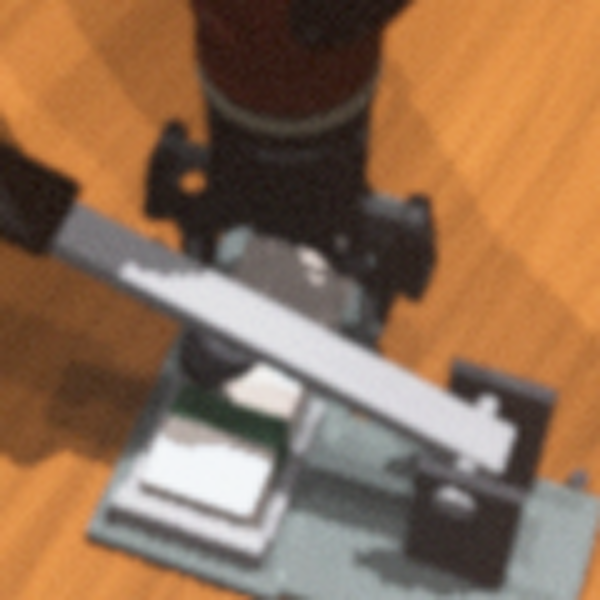

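```bash
python3 -m handwheel '[[0,0,0,0,0,-30,1],[0,0,0,0,0,-80,1],[0,0,0,30,0,-140,1],[0,0,0,80,0,-200,1],[0,0,0,130,0,-240,1],[0,0,0,130,0,-240,1],[0,0,0,130,0,-240,1]]'; python3 - <<'E'
from h import *
t=robot.capture("top");c=robot.capture("scene")
cv2.imwrite("pics/t9f.png",t["image"][:,:,::-1])
cv2.imwrite("pics/t9.png",cv2.resize(t["image"][160:245,255:345,::-1],None,fx=7,fy=7,interpolation=cv2.INTER_NEAREST))
cv2.imwrite(f"pics/s9.png",cv2.resize(c["image"][190:310,160:310,::-1],None,fx=5,fy=5,interpolation=2))
E
```

```text
t: 13.08
eef_pos: [0.5634, 0.0238, 0.2619]
orientation: [0.627, 0.779, 0.0, 0.001]
wrist_force: [-0.3, -0.2, -0.5]
grip_width: 0.0854
```

View pics/t9.png

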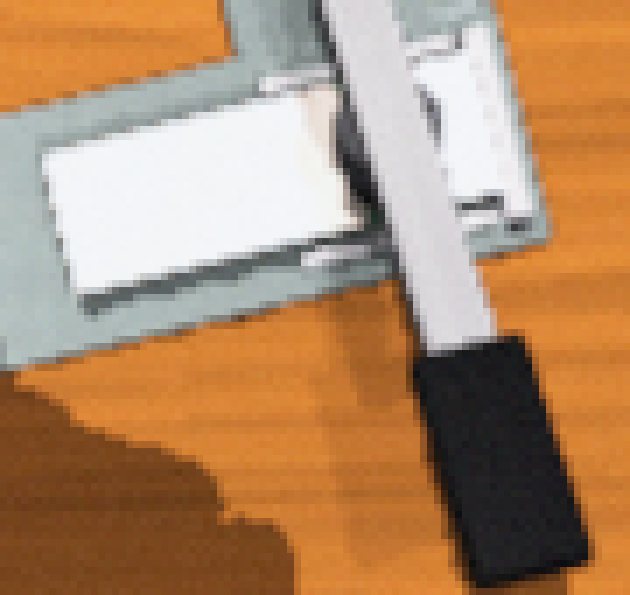

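View pics/s9.png

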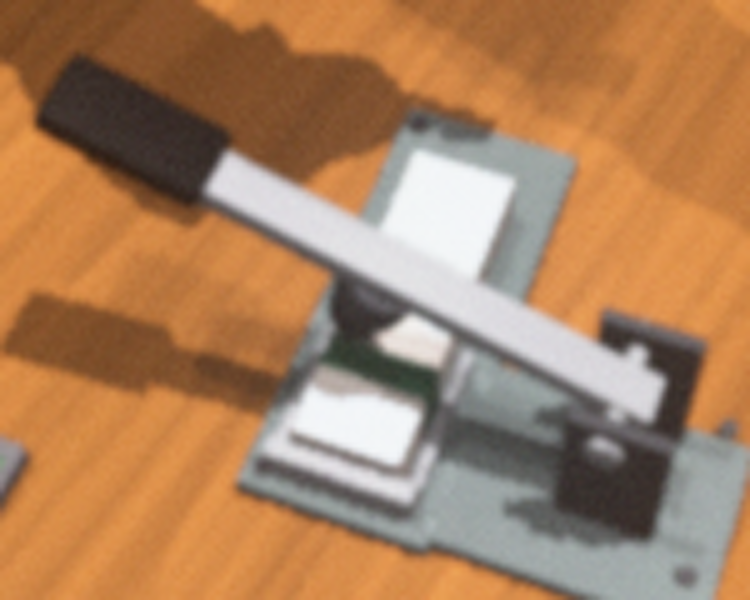

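The carton is seated: its front end meets the stop in both views, and its tail corners in the top view are at (42,152) and (83,295). I'll quantify that and locate the paddle.

```bash
python3 - <<'E'
from h import *
import io,contextlib
with contextlib.redirect_stdout(io.StringIO()):
    from rel import *
g7=lambda p:(p[0]/7-.5+255,p[1]/7-.5+160)
for k,p,z in [("tailL",(42,152),.048),("tailR",(80,293),.048),("stopRout",(527,225),.034),("stopLout",(488,30),.034)]:
  P=ray(t,*g7(p),z);print(k,pf(P))
for k,p,dz in [("padA",(415,362),.166+.012),("padB",(522,338),.178),("padC",(588,560),.205),("padD",(477,585),.205)]:
  P=ray(t,*g7(p),dz);print(k,P.round(4),pf(P))
zs9=lambda p:((p[0]+.5)/5-.5+160,(p[1]+.5)/5-.5+190)
for k,p,z in [("s tailL",(516,182),.048),("tailR",(420,152),.048),("frontR",(290,438),.048),("frontL",(410,470),.048),("stopRo",(258,468),.034),("stopLo",(410,508),.034),("pA",(80,57),.205),("pD",(38,110),.205)]:
  P=ray(s,*zs9(p),z);print(k,P.round(4),pf(P))
E
```

```text
tailL [ 29.  121.8]
tailR [-27.  120.6]
stopRout [-42.7 -53.9]
stopLout [ 34.5 -58.2]
padA [ 0.5274 -0.1785  0.178 ] [-76.5  20.2]
padB [ 0.5344 -0.214   0.178 ] [-77.2 -16. ]
padC [ 0.4638 -0.2273  0.205 ] [-149.1  -14. ]
padD [ 0.4567 -0.1919  0.205 ] [-148.4   22.2]
s tailL [ 0.6114 -0.0609  0.048 ] [ 30.5 117.3]
tailR [ 0.5587 -0.0721  0.048 ] [-23.4 117.6]
frontR [ 0.5949 -0.2416  0.048 ] [-23.9 -55.7]
frontL [ 0.6517 -0.2247  0.048 ] [ 35.1 -51.3]
stopRo [ 0.5865 -0.2574  0.034 ] [-35.6 -69.4]
stopLo [ 0.6585 -0.2355  0.034 ] [ 39.4 -63.3]
pA [ 0.4636 -0.198   0.205 ] [-143.1   14.7]
pD [ 0.4667 -0.2297  0.205 ] [-146.8  -17. ]
```

The carton reads seated, within about 2 mm of y = 35 and centred to about 2 mm. The paddle matches its nominal geometry, with its centre near press x -111, y +1 and z 192. I'll shut the fingers and move above press (-125, 1), which is world (0.484, -0.2075).

```bash
python3 mv.py .4842 -.2075 .262 1.785
```

```text
t 13.275 turn [-0.0028 -0.0008 -0.0015] shift [-208.1 -125.1   -2.5] F [ 0.3 -0.2 -0.5] w 0.08559531104461258
```

```bash
python3 -m handwheel '[[0,0,0,-45,-27,0,-1],[0,0,0,-95,-57,0,-1],[0,0,0,-145,-87,0,-1],[0,0,0,-185,-112,0,-1],[0,0,0,-208,-125,0,-1],[0,0,0,-208,-125,0,-1],[0,0,0,-208,-125,0,-1]]' 40; python3 mv.py .4842 -.2075 .210 1.785; python3 - <<'E'
from h import *
c=robot.capture("scene")
cv2.imwrite(f"pics/s10.png",cv2.resize(c["image"][130:310,120:310,::-1],None,fx=4,fy=3.3,interpolation=2))
E
```

```text
t: 14.15
eef_pos: [0.4848, -0.2063, 0.2606]
orientation: [0.628, 0.778, 0.0, -0.001]
wrist_force: [0.1, 0.5, -1.4]
grip_width: -0.0003
t 14.15 turn [-0.0007 -0.0011 -0.001 ] shift [-1.1 -0.8 50.6] F [ 0.1  0.5 -1.4] w -0.0002718578416230398
```

View pics/s10.png

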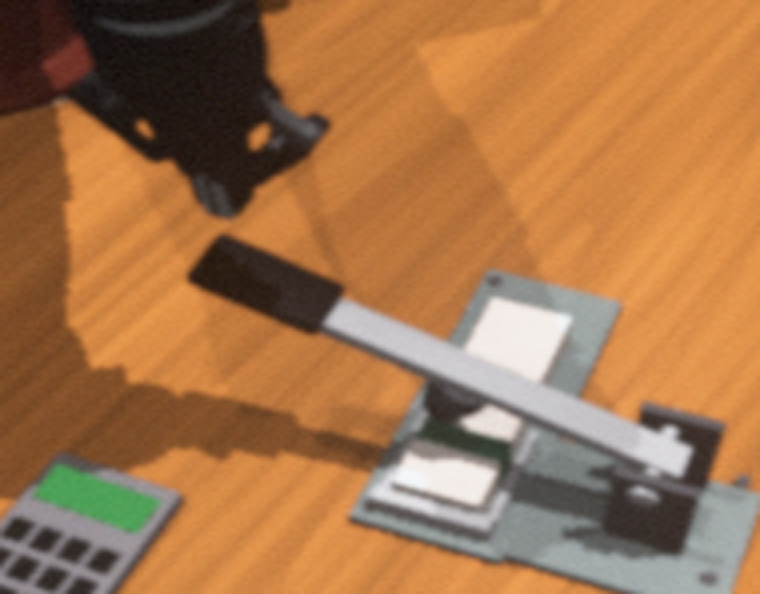

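The fingertip is above the paddle. I'll descend to first contact and then push down in stages.

```bash
python3 -m handwheel '[[0,0,0,-1,-1,30,-1],[0,0,0,-1,-1,52,-1],[0,0,0,-1,-1,52,-1]]'; python3 -m handwheel '[[0,0,0,0,0,5,-1],[0,0,0,0,0,10,-1],[0,0,0,0,0,10,-1]]';python3 -m handwheel '[[0,0,0,0,0,5,-1],[0,0,0,0,0,10,-1],[0,0,0,0,0,15,-1],[0,0,0,0,0,20,-1],[0,0,0,0,0,20,-1]]';
```

```text
t: 14.58
eef_pos: [0.4837, -0.2062, 0.2077]
orientation: [0.627, 0.779, -0.0, -0.002]
wrist_force: [-0.2, -0.4, 0.6]
grip_width: -0.0001
t: 14.95
eef_pos: [0.4845, -0.2078, 0.1997]
orientation: [0.628, 0.779, 0.0, 0.0]
wrist_force: [-0.0, -0.1, 1.8]
grip_width: -0.0
t: 15.58
eef_pos: [0.4842, -0.2076, 0.1789]
orientation: [0.628, 0.779, -0.0, -0.0]
wrist_force: [0.5, -0.1, 3.1]
grip_width: -0.0001
```

```bash
python3 -m handwheel '[[0,0,0,0,0,6,-1],[0,0,0,0,0,12,-1],[0,0,0,0,0,18,-1],[0,0,0,0,0,24,-1],[0,0,0,0,0,30,-1],[0,0,0,0,0,36,-1],[0,0,0,0,0,42,-1],[0,0,0,0,0,48,-1],[0,0,0,0,0,53,-1],[0,0,0,0,0,53,-1]]'; python3 -m handwheel '[[0,0,0,0,0,2,-1],[0,0,0,0,0,4,-1],[0,0,0,0,0,4,-1]]';python3 -m handwheel '[[0,0,0,0,0,2,-1],[0,0,0,0,0,4,-1],[0,0,0,0,0,4,-1]]';python3 - <<'E'
from h import *
c=robot.capture("scene")
cv2.imwrite(f"pics/s11.png",cv2.resize(c["image"][150:310,130:310,::-1],None,fx=4,fy=3.6,interpolation=2))
E
```

```text
t: 16.82
eef_pos: [0.4842, -0.2077, 0.126]
orientation: [0.628, 0.779, -0.0, -0.0]
wrist_force: [-2.1, -0.9, 5.4]
grip_width: 0.0001
t: 17.2
eef_pos: [0.4843, -0.2077, 0.1223]
orientation: [0.628, 0.779, -0.0, 0.0]
wrist_force: [-1.4, -1.4, 4.4]
grip_width: -0.0003
t: 17.58
eef_pos: [0.4841, -0.2078, 0.1184]
orientation: [0.628, 0.779, -0.0, -0.0]
wrist_force: [-3.8, -0.5, 5.5]
grip_width: -0.0001
```

View pics/s11.png

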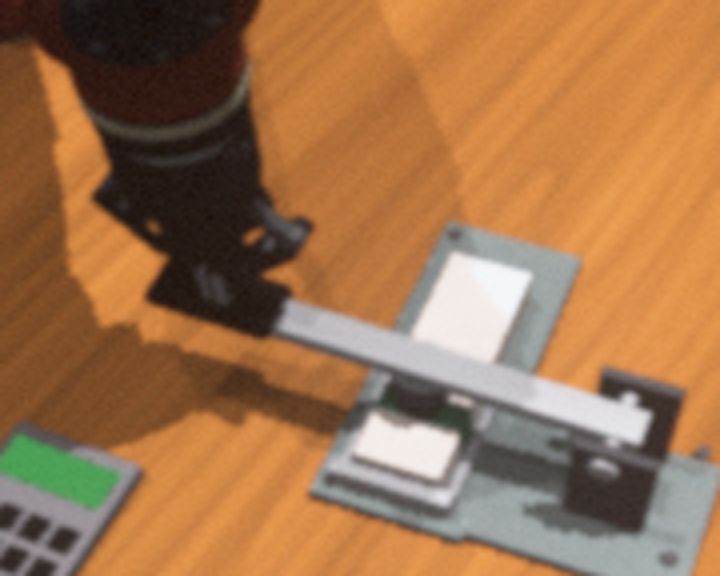

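The tip is on the paddle, the lever is nearly level, and the pad is just reaching the carton. I'll push on in 2–3 mm steps, watching the force.

```bash
python3 -m handwheel '[[0,0,0,0,0,2,-1],[0,0,0,0,0,4,-1],[0,0,0,0,0,4,-1]]'; python3 -m handwheel '[[0,0,0,0,0,2,-1],[0,0,0,0,0,4,-1],[0,0,0,0,0,4,-1]]';python3 -m handwheel '[[0,0,0,0,0,2,-1],[0,0,0,0,0,3,-1],[0,0,0,0,0,3,-1]]'
```

```text
t: 18.0
eef_pos: [0.4839, -0.2079, 0.1146]
orientation: [0.628, 0.779, -0.0, -0.0]
wrist_force: [-5.3, -2.1, 7.8]
grip_width: -0.0
t: 18.38
eef_pos: [0.4839, -0.2079, 0.1107]
orientation: [0.628, 0.779, -0.0, -0.0]
wrist_force: [-5.8, -1.2, 9.6]
grip_width: -0.0
t: 18.75
eef_pos: [0.484, -0.2079, 0.108]
orientation: [0.628, 0.779, -0.001, 0.0]
wrist_force: [-6.6, -0.5, 10.9]
grip_width: -0.0
```

```bash
python3 -m handwheel '[[0,0,0,0,0,0,-1],[0,0,0,0,0,0,-1],[0,0,0,0,0,0,-1],[0,0,0,0,0,0,-1]]';python3 - <<'E'
from h import *
c=robot.capture("scene");t=robot.capture("top")
cv2.imwrite(f"pics/s12.png",cv2.resize(c["image"][150:310,130:310,::-1],None,fx=4,fy=3.6,interpolation=2))
cv2.imwrite("pics/t12.png",t["image"][:,:,::-1])
s=robot.sense();print(s["eef_pos"],s["wrist_force"],s["qd"].round(4))
E
```

```text
t: 19.25
eef_pos: [0.484, -0.2079, 0.108]
orientation: [0.628, 0.779, -0.001, 0.0]
wrist_force: [-6.2, -0.6, 10.2]
grip_width: -0.0001
[ 0.48397187 -0.20795191  0.10800165] [-6.28617032 -0.14013612  9.58125771] [-0.0003  0.0004  0.0007 -0.0013 -0.0002  0.0015]
```

View pics/s12.png

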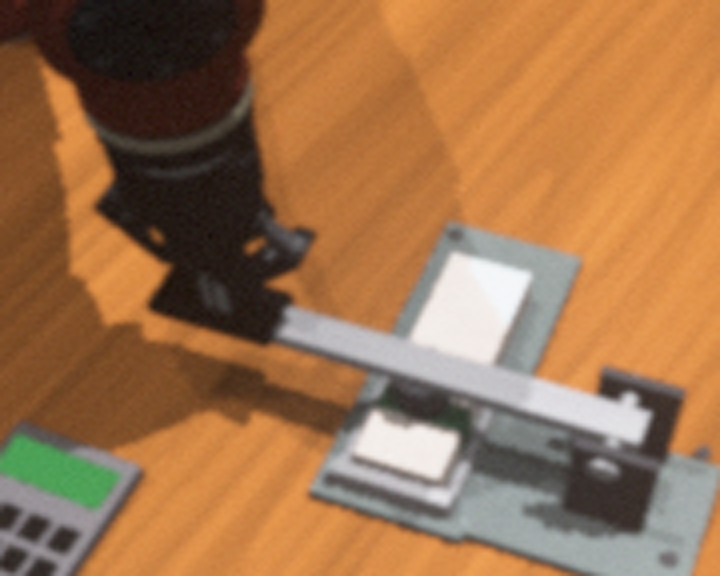

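View pics/t12.png

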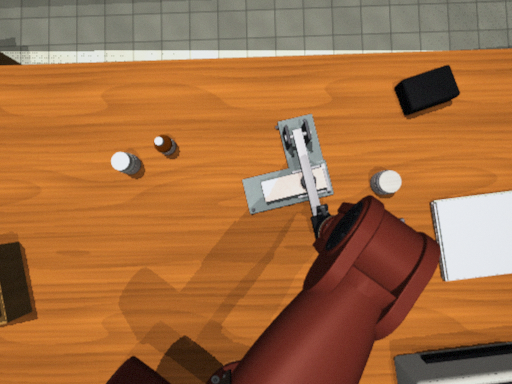

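The lever is level, the pad is on the carton, and the arm is at rest at z 0.108 pushing about 10 N. The jar, bottle and tin are at their original pixels in the top view. The calculator is untouched in the scene view. I'll hand in the job.

```bash
python3 -c "
from station import robot
print(robot.close_job());s=robot.sense();print(s['t'],s['eef_pos'],s['wrist_force'])"
```

```text
the job is handed in; nothing more can be done
None
the job is handed in; nothing more can be done
```

The job is handed in with the carton against the end stop and the robot holding the lever down. No verdict was reported, so whether it passed isn't confirmed.

**What I did:** I gripped the carton near its tail, set it on the infeed table and slid it between the rails. I stopped when the end stop pushed back at about 15 N, eased off and let go with the lever still up. Then I pushed the paddle down in small steps with the shut fingers and handed in at 19.3 s while holding.

**Last checks:**
- **Carton:** after letting go, the top view put it about 1 mm off centre and 1 mm past the nominal depth. The scene view put it about 3.5 mm off centre and 2.5 mm further in. The two views differ by 3–4 mm in depth and 2–3 mm sideways, so the contact force is the firmer evidence that it is seated.
- **Lever:** it looked level, with the arm at rest, the fingertip at z 0.108 m (nominal 0.107 m when level) and pushing with about 10 N. That fits roughly 6 mm of squeeze, but I inferred the squeeze rather than measuring it.
- **Side force:** the finger also carries a steady sideways force of about 6 N, which I put down to friction on the paddle.
- **Bystanders:** the jar, bottle and tin looked unmoved. The calculator is hidden under the arm in the last top view, and the part of it visible in the last scene view looked undisturbed.

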